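# Put the straightedge away in its flat case and shut the hatch

### The job

Put the aluminium straightedge away in the flat case: lay it on the case floor, the same way up as now, flush along the wooden block at the end of the opening. Then push the sliding hatch fully shut against the frame, and after that swing the latch arm round over the hatch as far as it goes. Leave the angle offcut, cartons, flange, wrench and jar where they are.

Things in the scene. Friction and masses are not known exactly. Their poses are not given: they have to be found in the camera images.
- case: Grey fixed flat case, 220 (its x) by 530 (its y) by 55 mm high, y = -280 to 250 mm in its frame, origin on the table. Floor 6 mm above the table, side walls and rails 10 mm thick. Top open from y = -240 to 0 (inner x = -100 to 100), fixed deck from y = 0 to 250. End frame y = -280 to -240, 54 mm high: the hatch closes against it.
- block_face (a point): Middle of the free (+y) face of the pale wooden block fixed in the case, 18 mm above the table; axes as the case's. The block is 160 mm long in x, fills y = -240 to -205 mm, its top 34 mm above the table. The straightedge is to lie along x against this face.
- straightedge_center (a point): Centre of the loose aluminium straightedge, a bar of I section 160 (its x) by 40 (y) by 24 mm high (z), about 0.3 kg. Starts flat on the table right of the case, roughly along world x, beside an L-shaped steel angle of the same length; which is nearer the case varies. When flush in the case its centre is 20 mm from the block face, 18 mm above the table.
- hatch (a joint): Sliding hatch: 0 m = shut, grows as it opens along the case's +y; starts 0.165 to 0.225 open, end stop 0.23. Stays where left; slides with about 2 N. The plate is 206 by 250 mm, 46 to 51 mm above the table, and passes over the straightedge; its leading edge is at the case's y = -240 mm + joint value.
- hatch_rib (a point): Middle of the upright rib across the hatch plate's centre: 120 mm along the case's x, 10 mm thick along y, from 51 to 85 mm above the table; this point is 68 mm above the table. Push it towards the case's -y to shut the hatch. When shut it is at the case's y = -115 mm.
- latch_pivot (a point): Vertical axis of the latch arm, on the end frame at the case's x = -30, y = -260 mm, 73 mm above the table; axes as the case's.
- latch (a joint): Latch arm angle: 0 = arm along the case's -x on the end frame (open); grows clockwise seen from above to the stop at 1.571 rad, where the arm points along the case's +y over the hatch. Starts at 0 to 0.3; stays where it is left, turns with about 1 N at the post.
- latch_post (a point): Middle of the upright post at the latch arm's end, 75 mm from the pivot axis: 14 mm diameter, from 57 to 85 mm above the table, this point at 73 mm; push it sideways. The arm below it is 18 mm wide and its top is 61 mm above the table.
- angle: Loose L-shaped steel angle offcut, 160 by 34 by 32 mm, origin under its centre. Not to be moved.
- carton: Loose cardboard carton 100 by 140 by 70 mm, origin under its centre, behind the straightedge's place. Not to be moved.
- carton2: Loose cardboard carton 80 by 120 by 50 mm, origin under its centre, near front right. Not to be moved.
- flange: Loose steel pipe flange, 116 mm diameter, 34 mm high, origin under its centre, near front left. Not to be moved.
- wrench: Loose steel wrench 200 mm long lying on the table at the near right. Not to be moved.
- jar: Loose jar 70 mm diameter, 90 mm high, origin under its centre, at the far right. Not to be moved.

How it is judged:
By the outcome, as a careful person would: the job done as asked, in the order asked, and still so for the second after the job is handed in, with the robot touching nothing.
It also fails if it takes over 64 s, if anything falls off the work surface, if the arm or the gripper's body presses on something with over 40 N, if the wrist force passes 120 N, or if a joint passes its speed limit or range.

### The arm

A 6-joint arm with a two-finger parallel gripper is mounted at the origin on the work surface. World frame = base frame: x ahead of the robot, y to its left, z up, the work surface at z = 0. Lengths are in m, angles in degrees, forces in N, time in s.
With the tool pointing down it reaches from about 0.325 to 0.775 m from the base axis. Payload 5.5 kg.
Tool frame: the origin (TCP) lies at the centre of the arm's flange, where the gripper is bolted on; the fingertips stand 182 mm ahead of it and the grasp point (between the pads) lies 163 mm ahead of it; z points along the fingers, y is the direction in which the jaws open and shut (so a half turn about z gives the same grasp; the last joint's range is limited). The gripper opens to 88 mm and grips with 3 to 60 N. Pads are 20 mm wide; open, the fingers measure 115 mm over their backs; the gripper's body (75 mm by 178 mm) begins 61 mm behind the grasp point.
Start: joints at [-78.421, 5.22, 70.514, -0, 104.267, -3.249], TCP at [0.154, -0.58, 0.405] pointing down, gripper open.
Joint ranges: [-164.24, 164.24], [-49.07, 125.15], [9.68, 141.18], [-86.29, 266.29], [3.28, 154.24], [-151.56, 151.56]. Speed limits (degrees/s): [147.25, 147.25, 172.46, 180, 180, 180].

### API

Orientations are given as [roll, pitch, yaw] about the fixed x, y, z axes, in that order (R = Rz(yaw) Ry(pitch) Rx(roll)).
In Python, from station import r gives the robot as it stands. The module is installed in compiled form; this text tells all that it offers. Calls block until the motion is done:
- r.reach(position, orientation): joint-space move of the TCP to a pose.
- r.servo_line(position, rotation=None, speed=0.15): straight line of the TCP; rotation=None keeps the orientation; speed is the mean speed in m/s.
- r.move_joints(angles): joint-space move.
- r.let_go() and r.grab(squeeze=None): open the fingers fully, or close them until they stop; squeeze is the grip in N (None keeps the last).
- r.wait(seconds).
- r.inverse_kinematics(position, orientation): joint angles nearest the present ones, or None.
- r.sense(): the state.
- r.snapshot(name): name is "scene" or "top" or "wrist"; returns a dict with "frame" (480x640x3 uint8, red, green, blue), "fx", "fy", "cx", "cy" (pixels), "R" (3x3) and "t" (3): a world point X has camera coordinates R X + t. Camera axes: x right, y down, z forward; pixel columns grow to the right and rows downward; lengths in m; the calibration is good to about 2 mm. A picture is of the moment at which its call begins. There is no depth.
A pose or a line that the arm cannot do raises r.IKError and nothing moves.
- r.hand_in(): hands the job in, once; it reports no verdict.
The state is a dict: "clock": time; "joints": joint angles; "joint_vel": joint speeds; "joint_torque": joint torques, N m; "tcp_pos": TCP position; "orientation": TCP orientation; "contact_force": force on the tool from outside, world axes, zero at the start; "torque": the same for the moment, N m; "opening": finger opening in m.
Only numpy, scipy, OpenCV 4.12 (cv2) and the standard library are available. Lean on these libraries where they do the work, as an engineer would, in place of code of your own. Each camera call takes 0.05 s, during which the arm holds its last target. There are 200 camera calls.

## Working session

There is one attempt and no reset: what is moved stays moved. The work goes in short steps, each a Python script; the robot and the scene stay as the last script left them, time stands still between calls to the robot, and variables do not carry over. Pictures are saved under pics/ and viewed, about 8 in all and at most 12, crops included, and the job is handed in when it is done.

```bash
mkdir -p pics; python3 - <<'E'
from station import r
import cv2,numpy as np,pickle
d={}
for n in("scene","top"):
    s=r.snapshot(n);d[n]=s;cv2.imwrite(f"pics/{n}0.png",s["frame"][...,::-1])
    print(n,s["fx"],s["cx"],s["cy"],(-np.array(s["R"]).T@np.array(s["t"])).round(3),np.round(s["R"],2).tolist())
pickle.dump(d,open("d0.pkl","wb"))
print(r.sense())
E
```

```text
scene 518.5644845673509 329.03245079997765 247.92453891548115 [1.327 0.383 0.688] [[-0.47, 0.88, 0.01], [0.49, 0.27, -0.83], [-0.73, -0.39, -0.56]]
top 567.5285598716654 315.19724312591075 249.244179767764 [ 0.364 -0.074  1.221] [[0.02, -1.0, 0.0], [-0.99, -0.02, -0.13], [0.13, -0.0, -0.99]]
{'clock': 0.1, 'joints': array([-7.84197389e+01,  5.25737411e+00,  7.05731114e+01, -2.27764809e-04,
        1.04265036e+02, -3.25026057e+00]), 'joint_vel': array([ 0.02824355,  0.0165445 , -0.17899339, -0.06978489, -0.02106042,
       -0.09215193]), 'joint_torque': array([ 2.55007006e-03, -4.47856843e+01, -4.07571530e+01,  7.01058400e-02,
        2.84368114e-02, -9.66483162e-05]), 'tcp_pos': array([ 0.15356899, -0.58007076,  0.40365294]), 'orientation': array([-1.79904619e+02, -5.19535319e-03,  1.48304615e+01]), 'contact_force': array([-0.60371393, -0.13021972, -0.23691548]), 'torque': array([-0.03551014, -0.01828245, -0.00416178]), 'opening': 0.0880333610051439}
```

View pics/top0.png

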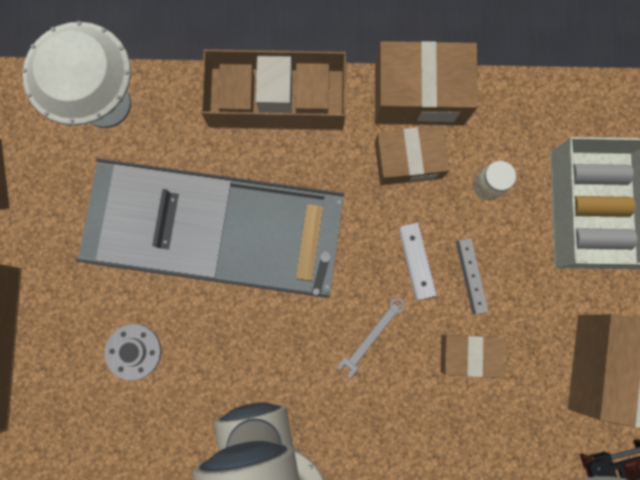

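View pics/scene0.png

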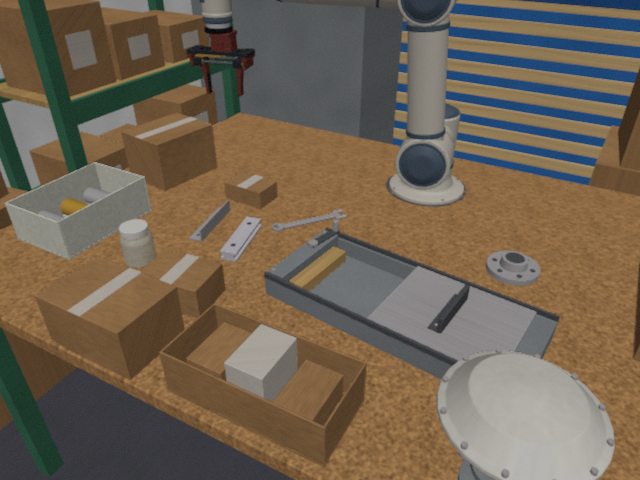

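The top view shows the straightedge at about (418,261) px and the angle at (472,276). The case spans (80–343, 160–295), with the block at (309,242), the latch pivot at about (325,258), the post at about (318,290) and the rib at (166,219). The scene view agrees. I'll take rough positions from this, then wrist close-ups.

```bash
cat > h.py <<'E'
import numpy as np,cv2
def ray(s,uv,z):
    R=np.array(s["R"]);C=-R.T@np.array(s["t"])
    uv=np.atleast_2d(uv).astype(float)
    d=np.c_[(uv[:,0]-s["cx"])/s["fx"],(uv[:,1]-s["cy"])/s["fy"],np.ones(len(uv))]@R
    return C+d*((z-C[2])/d[:,2])[:,None]
def proj(s,X):
    c=np.atleast_2d(X)@np.array(s["R"]).T+np.array(s["t"])
    return np.c_[c[:,0]/c[:,2]*s["fx"]+s["cx"],c[:,1]/c[:,2]*s["fy"]+s["cy"]]
def rect(s,mask,z):
    "largest contour on plane z -> centre, size(long,short), yaw of long axis (deg)"
    c=max(cv2.findContours(mask.astype(np.uint8),0,cv2.CHAIN_APPROX_NONE)[0],key=cv2.contourArea)
    p=ray(s,c[:,0],z)[:,:2]
    (x,y),(w,h),a=cv2.minAreaRect((p*1000).astype(np.float32))
    if h>w:w,h,a=h,w,a+90
    return np.array([x,y])/1000,(w,h),(a+90)%180-90
E
python3 - <<'E'
import pickle,numpy as np,cv2
from h import *
s=pickle.load(open("d0.pkl","rb"))["top"];f=s["frame"];hsv=cv2.cvtColor(f,cv2.COLOR_RGB2HSV)
def win(m,x0,x1,y0,y1):
    o=np.zeros_like(m);o[y0:y1,x0:x1]=m[y0:y1,x0:x1];return o
white=(hsv[...,1]<60)&(hsv[...,2]>120)
print("se",rect(s,win(white,395,442,218,305),.024))
wood=(hsv[...,1]>80)
print("blk",rect(s,win(wood,293,325,200,285),.034))
dark=(hsv[...,2]<75)
print("rib",rect(s,win(dark,145,185,180,255),.085))
print("corners",ray(s,[[97,160],[343,193],[329,295],[79,262]],.055).round(3).tolist())
print("lat",ray(s,[[325,258],[318,290]],[.073,.085][1]).round(3).tolist())
E
```

```text
se (array([ 0.49856598, -0.29018042]), (162.3892822265625, 45.19823455810547), 13.573328018188477)
blk (array([ 0.5330918 , -0.06107322]), (158.367431640625, 32.282875061035156), -7.22674560546875)
rib (array([0.56870117, 0.23604407]), (114.63755798339844, 13.4934720993042), -7.089836120605469)
corners [[0.697, 0.39, 0.055], [0.635, -0.131, 0.055], [0.421, -0.104, 0.055], [0.48, 0.413, 0.055]]
lat [[0.494, -0.094, 0.085], [0.429, -0.081, 0.085]]
```

```bash
python3 - <<'E'
from station import r
from h import *
import pickle
D={}
for n,p,y in(("a",[.50,-.29,.40],13.6),("b",[.52,-.12,.40],-7.2)):
    r.reach(p,[180,0,y]);r.wait(.3)
    s=r.snapshot("wrist");D[n]=s
    s0=r.sense();print(s0["clock"],s0["joints"].round(1),s0["tcp_pos"],s0["contact_force"].round(2),(-np.array(s["R"]).T@np.array(s["t"])).round(3))
pickle.dump(D,open("d1.pkl","wb"))
cv2.imwrite("pics/ab.png",cv2.resize(np.vstack([D["a"]["frame"],D["b"]["frame"]])[...,::-1],None,fx=.62,fy=.62))
E
```

```text
2.1083 [-33.5   1.8  74.6  -0.  103.7  42.9] [ 0.49977061 -0.29044521  0.40001442] [ 0.32  0.6  -0.92] [ 0.567 -0.273  0.379]
3.175 [-16.7  -5.   81.3  -0.  103.8  80.5] [ 0.51998297 -0.12091833  0.39979843] [-0.17  0.34  0.13] [ 0.588 -0.129  0.379]
```

View pics/ab.png

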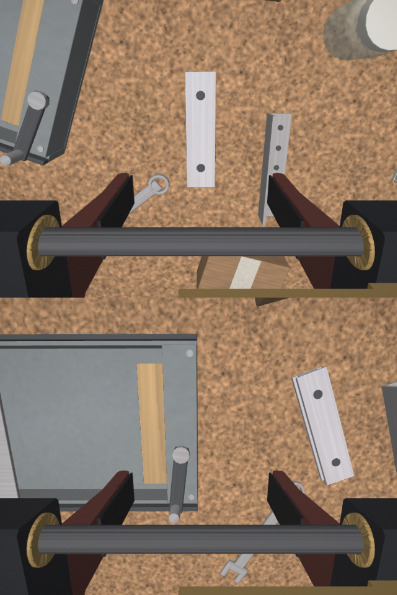

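The wrist views show the bar clear of the angle and wrench: bar at (200,130) and angle at (275,165) in the upper frame. In the lower frame, the block is at (151,423), the latch pivot at (180,455) and the post at (174,517).

```bash
python3 - <<'E'
import pickle
from h import *
D=pickle.load(open("d1.pkl","rb"))
def m(s,x0,x1,y0,y1,f):
    h=cv2.cvtColor(s["frame"],cv2.COLOR_RGB2HSV);o=np.zeros((480,640),np.uint8);o[y0:y1,x0:x1]=f(h)[y0:y1,x0:x1]
    return cv2.morphologyEx(o,cv2.MORPH_OPEN,np.ones((5,5)))
light=lambda h:(h[...,1]<45)&(h[...,2]>140)
a,b=D["a"],D["b"]
print("se a",rect(a,m(a,285,360,100,315,light),.024))
print("se b",rect(b,m(b,465,580,100,315,light),.024))
bl=rect(b,m(b,205,275,80,320,lambda h:(h[...,1]>60)&(h[...,2]>100)),.034);print("blk",bl)
# leading hatch edge not needed; end-frame outer edge
print("case end edge",ray(b,[[316,70],[316,310]],.054).round(4).tolist())
print("piv,post",ray(b,[[291,254]],.0855).round(4),ray(b,[[281,357]],.085).round(4))
t=np.radians(bl[2]);cx=np.array([np.cos(t),np.sin(t)]);cy=np.array([-cx[1],cx[0]])
O=bl[0]+.2225*cy;print("origin",O)
for n,p in(("piv",[-.03,-.26,.085]),("end",[0,-.28,.054])):
    X=np.r_[O+p[0]*cx+p[1]*cy,p[2]];print(n,X.round(4),proj(b,X).round(0))
cv2.imwrite("pics/lat.png",cv2.resize(b["frame"][220:400,180:400,::-1],None,fx=3,fy=3))
E
```

```text
se a (array([ 0.49683902, -0.28982901]), (157.79945373535156, 39.70280075073242), 13.79903793334961)
se b (array([ 0.49796378, -0.28894354]), (161.72802734375, 39.44716262817383), 13.636595726013184)
blk (array([ 0.53164459, -0.0582836 ]), (158.6532745361328, 31.915725708007812), -7.1973876953125)
case end edge [[0.6262, -0.1287, 0.054], [0.4445, -0.1046, 0.054]]
piv,post [[ 0.5034 -0.095   0.0855]] [[ 0.4232 -0.0753  0.085 ]]
origin [0.55952117 0.1624632 ]
piv [ 0.4972 -0.0917  0.085 ] [[288. 263.]]
end [ 0.5244 -0.1153  0.054 ] [[316. 213.]]
```

View pics/lat.png

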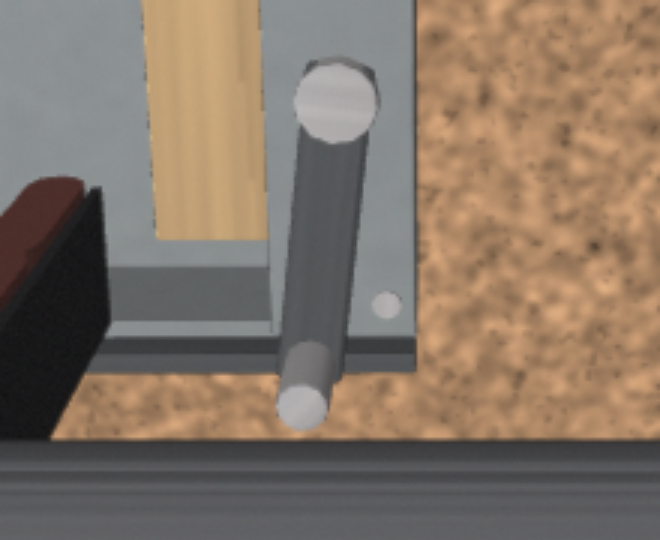

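```bash
cat >> h.py <<'E'
YAW=-7.2
_t=np.radians(YAW);CX=np.array([np.cos(_t),np.sin(_t)]);CY=np.array([-CX[1],CX[0]]);O=np.array([.5595,.1625])
def W(x,y,z): return np.r_[O+x*CX+y*CY,z]
def C(p): d=np.asarray(p)[:2]-O;return np.array([d@CX,d@CY])
E
python3 - <<'E'
from station import r
from h import *
def st(t):
    s=r.sense();print(t,round(s["clock"],2),s["tcp_pos"].round(4),s["contact_force"].round(1),round(s["opening"],4))
p=[.4974,-.2894]
r.reach(p+[.26],[180,0,13.7]);r.servo_line(p+[.186]);st("down")
r.grab(25);st("grab")
r.servo_line(p+[.32]);st("up")
r.reach(W(0,-.138,.32),[180,0,YAW]);st("over")
r.servo_line(W(0,-.138,.205));st("low")
s=r.snapshot("wrist");cv2.imwrite("pics/c.png",s["frame"][...,::-1])
s=r.snapshot("scene");cv2.imwrite("pics/c2.png",cv2.resize(s["frame"][190:380,240:560,::-1],None,fx=2,fy=2))
E
```

```text
down 4.7 [ 0.498  -0.2891  0.1873] [-0.3  1.1  0.6] 0.0876
grab 5.5 [ 0.4974 -0.2895  0.186 ] [-0.4 -0.6 -0.2] 0.0398
up 6.54 [ 0.4972 -0.2893  0.3184] [ 0.3  0.7 -3. ] 0.0398
over 7.75 [0.5423 0.0249 0.3196] [-0.8 -0.4 -2.2] 0.0396
low 8.67 [0.5426 0.0254 0.2062] [ 0.1 -0.6 -1.8] 0.04
```

View pics/c2.png

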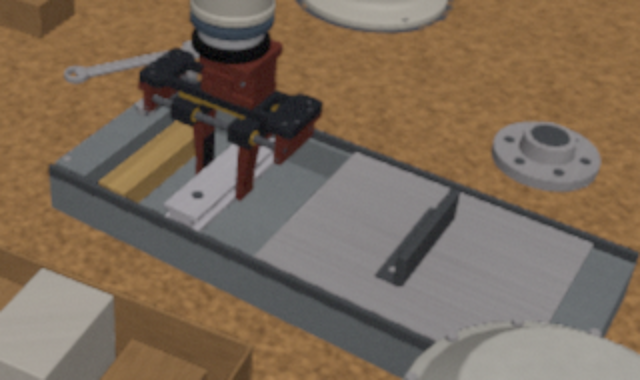

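The picture shows the bar level over the opening, between the block at (150,160) and the hatch. I'll lower it, release it and push it flush.

```bash
python3 - <<'E'
from station import r
from h import *
def st(t):
    s=r.sense();print(t,round(s["clock"],2),s["tcp_pos"].round(4),C(s["tcp_pos"]).round(4),s["contact_force"].round(1),round(s["opening"],4));return s
r.servo_line(W(0,-.138,.1925),speed=.05);st("low")
r.let_go();st("rel")
r.servo_line(W(0,-.138,.26));
r.reach(W(0,-.088,.26),[180,0,YAW+90])
r.servo_line(W(0,-.088,.196));st("down")
r.servo_line(W(0,-.144,.196),speed=.08);st("near")
y=-.144
while y>-.165:
    y-=.0015
    r.servo_line(W(0,y,.196),speed=.04);r.wait(.08)
    s=st("push")
    if s["contact_force"][:2]@CY>9:break
s=r.snapshot("wrist");cv2.imwrite("pics/d.png",s["frame"][...,::-1])
E
```

```text
low 9.17 [0.542  0.0256 0.192 ] [-0.0002 -0.138 ] [-0.3  0.3 -2.7] 0.0399
rel 10.05 [0.5422 0.0256 0.1925] [-0.    -0.138] [-0.3 -1.6  1. ] 0.0879
down 12.55 [0.5486 0.0752 0.1964] [ 0.0001 -0.088 ] [-1.  -0.3  0.3] 0.0876
near 13.4 [0.5413 0.0194 0.1957] [-1.000e-04 -1.442e-01] [ 0.7 -0.9  0.6] 0.0878
push 13.73 [0.5413 0.0183 0.1959] [-0.     -0.1453] [-0.2  0.3  0.2] 0.0879
push 14.07 [0.5411 0.0167 0.196 ] [-0.     -0.1469] [ 0.2  0.2 -0.6] 0.0878
push 14.4 [0.5409 0.0151 0.196 ] [ 0.     -0.1486] [ 0.4 -0.4 -0.1] 0.088
push 14.73 [0.5407 0.0136 0.196 ] [ 0.     -0.1501] [-0.3  0.7 -0.2] 0.0879
push 15.07 [0.5405 0.0121 0.1961] [ 0.     -0.1516] [ 0.3 -0.2 -0. ] 0.0877
push 15.4 [0.5403 0.0107 0.196 ] [ 0.     -0.1531] [-0.2 -0.  -0.6] 0.0882
push 15.73 [0.5401 0.0092 0.196 ] [ 0.     -0.1546] [0.2 0.4 0.5] 0.0878
push 16.07 [0.54   0.0081 0.196 ] [-0.     -0.1557] [-0.6  4.8 -0.4] 0.0877
push 16.4 [0.5399 0.0075 0.1961] [-0.     -0.1562] [ 1.3 10.1 -0.3] 0.0877
```

View pics/d.png

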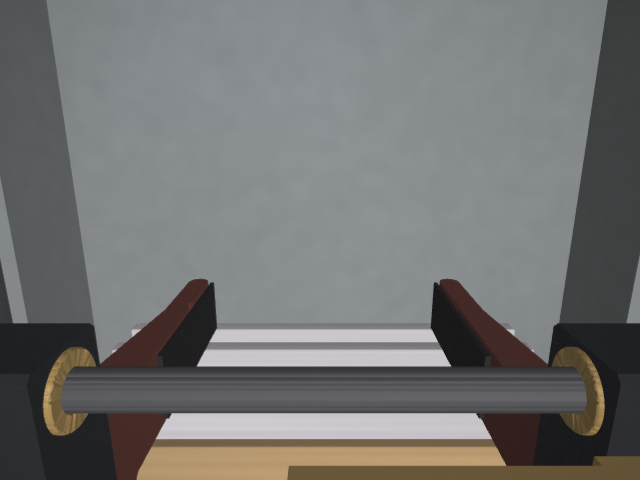

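The contact force rose at y = -0.155, which is exactly the flush position. I'll back off, check the bar from above, then shut the hatch.

```bash
python3 - <<'E'
from station import r
from h import *
def st(t):
    s=r.sense();print(t,round(s["clock"],2),C(s["tcp_pos"]).round(4),s["tcp_pos"][2].round(4),s["contact_force"].round(1));return s
print("rib",C([.5687,.2360]))
r.servo_line(W(0,-.140,.196));r.servo_line(W(0,-.140,.33),speed=.25)
r.reach(W(-.01,-.12,.36),[180,0,YAW]);r.wait(.2)
s=r.snapshot("wrist");cv2.imwrite("pics/e.png",s["frame"][...,::-1])
h=cv2.cvtColor(s["frame"],cv2.COLOR_RGB2HSV)
st("view")
m=((h[...,1]<45)&(h[...,2]>165)).astype(np.uint8);q=proj(s,[W(0,-.185,.03)])[0].astype(int);print(q)
o=np.zeros_like(m);o[:330,max(q[0]-60,0):q[0]+60]=m[:330,max(q[0]-60,0):q[0]+60]
e=rect(s,cv2.morphologyEx(o,2,np.ones((5,5))),.03);print(e,C(e[0]))
E
```

```text
rib [-8.45374149e-05  7.40734963e-02]
view 19.08 [-0.01 -0.12] 0.3599 [-0.1 -0.2 -0.1]
[413 208]
(array([ 0.53452368, -0.02157301]), (157.9415283203125, 39.256839752197266), -7.1861419677734375) [-0.00170891 -0.1857519 ]
```

View pics/e.png

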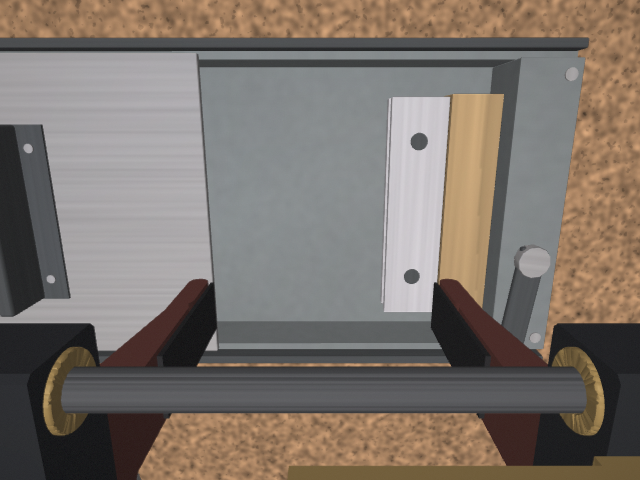

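The picture shows the bar at (415,205) touching the block at (472,200) along its length. Measured centre is x = -1.7 mm, y = -185.8 mm, with the yaw matching the case. Next I'll shut the hatch.

```bash
python3 - <<'E'
from station import r
from h import *
def st(t):
    s=r.sense();print(t,round(s["clock"],2),C(s["tcp_pos"]).round(4),s["tcp_pos"][2].round(4),s["contact_force"].round(1));return s
r.reach(W(0,.110,.32),[180,0,YAW+90])
r.servo_line(W(0,.110,.243));st("down")
r.servo_line(W(0,-.090,.243),speed=.1);st("near")
y=-.090
while y>-.112:
    y-=.002
    r.servo_line(W(0,y,.243),speed=.04);r.wait(.05)
    s=st("push")
    if s["contact_force"][:2]@CY>15:break
E
```

```text
down 20.86 [0.0003 0.1097] 0.244 [-0.4 -0.3  0.3]
near 23.01 [-0.0001 -0.0899] 0.2426 [0.3 0.5 0.6]
push 23.31 [-0.0001 -0.0919] 0.2426 [ 0.3  2.3 -1.4]
push 23.61 [-0.     -0.0941] 0.243 [-0.2  1.7 -0.2]
push 23.91 [ 0.     -0.0962] 0.2431 [0.3 0.4 0.2]
push 24.21 [ 0.     -0.0981] 0.2431 [-0.4  0.7 -0.6]
push 24.51 [ 0.     -0.1001] 0.2431 [-0.3  1.   0.9]
push 24.81 [-0.    -0.101] 0.2432 [ 1.6  6.2 -0.3]
push 25.11 [-1.000e-04 -1.017e-01] 0.2432 [ 2.  14.1 -1.2]
push 25.41 [-1.000e-04 -1.024e-01] 0.2433 [ 4.  19.9 -1.5]
```

The hatch stopped firmly at the expected place (finger at -0.100, rib at -0.115). Next is the latch.

```bash
python3 - <<'E'
from station import r
from h import *
def st(t):
    s=r.sense();print(t,round(s["clock"],2),C(s["tcp_pos"]).round(4),s["tcp_pos"][2].round(4),s["contact_force"].round(1));return s
def pose(deg,back,z):
    a=np.radians(deg);n=np.array([np.sin(a),np.cos(a)])
    p=np.array([-.03,-.26])+.075*np.array([-np.cos(a),np.sin(a)])-back*n
    return W(p[0],p[1],z),[180,0,YAW+90-deg],n[0]*CX+n[1]*CY
r.servo_line(W(0,-.090,.243));r.servo_line(W(0,-.090,.32),speed=.25)
r.grab(10)
p,o,_=pose(0,.036,.32);r.reach(p,o)
p,o,_=pose(0,.036,.249);r.servo_line(p);st("down")
s=r.snapshot("scene");cv2.imwrite("pics/f.png",cv2.resize(s["frame"][190:380,240:560,::-1],None,fx=2,fy=2))
for d in list(range(0,85,6))+list(range(84,101,2)):
    p,o,n=pose(d,.0175,.249);r.servo_line(p,o,speed=.08)
    if d>=84:r.wait(.05)
    s=st(d);f=-s["contact_force"]@np.r_[n,0]
    if f>(12 if d>=84 else 25):print("stop",f);break
s=r.snapshot("scene");cv2.imwrite("pics/g.png",cv2.resize(s["frame"][190:380,240:560,::-1],None,fx=2,fy=2))
E
```

```text
down 29.01 [-0.1046 -0.2956] 0.2495 [ 0.5 -0.3  0.5]
0 29.44 [-0.1049 -0.2772] 0.2496 [-0.1  0.1 -0.6]
6 29.7 [-0.1064 -0.2697] 0.2492 [ 0.2 -0.6  0.2]
12 29.96 [-0.107  -0.2618] 0.2491 [0.8 0.  0.8]
18 30.22 [-0.1067 -0.2537] 0.249 [ 0.  -0.3 -0.1]
24 30.48 [-0.1056 -0.2457] 0.249 [-1.   0.3 -0.5]
30 30.73 [-0.1037 -0.2379] 0.249 [ 0.2  0.4 -0.7]
36 30.99 [-0.101  -0.2303] 0.249 [-0.1 -0.5 -0.6]
42 31.25 [-0.0975 -0.2231] 0.249 [0.  0.2 0.3]
48 31.51 [-0.0933 -0.2162] 0.249 [ 0.   0.2 -0.8]
54 31.77 [-0.0884 -0.2098] 0.249 [ 0.7  0.2 -1.1]
60 32.02 [-0.0828 -0.204 ] 0.2489 [ 0.4  0.1 -0.1]
66 32.28 [-0.0767 -0.1988] 0.249 [ 0.2 -0.2  0.1]
72 32.54 [-0.07   -0.1943] 0.2489 [-0.1  0.2 -0.6]
78 32.8 [-0.0629 -0.1905] 0.249 [-0.3 -0.2 -0.3]
84 33.11 [-0.0555 -0.1874] 0.249 [ 1.   0.8 -0.2]
84 33.41 [-0.0554 -0.1873] 0.2491 [-0.5  0.5  0.8]
86 33.71 [-0.0527 -0.1864] 0.249 [-0.9  0.3  1.5]
88 34.01 [-0.0501 -0.1857] 0.249 [0.5 0.3 0.5]
90 34.31 [-0.0475 -0.185 ] 0.249 [ 0.2 -0.3 -0. ]
92 34.61 [-0.0459 -0.1845] 0.2489 [-7.9  0.3  4.5]
94 34.91 [-0.0444 -0.1841] 0.2487 [-17.7   1.3   9.7]
stop 17.625183908850303
```

View pics/g.png

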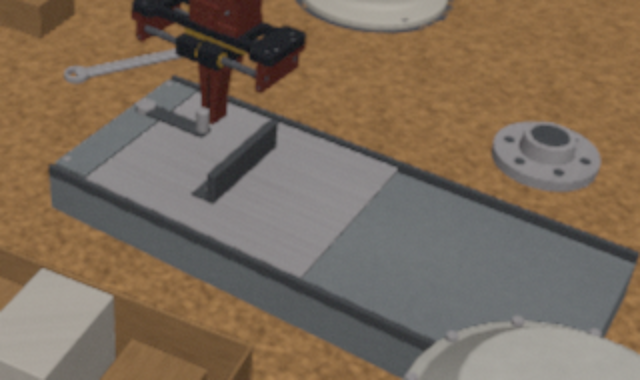

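The hatch is shut against the frame and the latch points over it, with a firm stop at about 91° commanded. I'll back off, lift and take a final check.

```bash
python3 - <<'E'
from station import r
from h import *
import pickle
r.servo_line(W(-.065,-.185,.249));r.servo_line(W(-.065,-.185,.36),speed=.25)
r.reach([.30,-.45,.42],[180,0,14]);r.wait(.2)
s=r.snapshot("top");d0=pickle.load(open("d0.pkl","rb"))["top"]
df=(np.abs(s["frame"].astype(int)-d0["frame"]).max(2)>40).astype(np.uint8)
for c in cv2.findContours(cv2.morphologyEx(df,2,np.ones((2,2))),0,2)[0]:
    if cv2.contourArea(c)>8:print("changed",cv2.boundingRect(c))
for n,p in(("post90",W(-.03,-.185,.085)),("rib",W(0,-.115,.085)),("lead",W(0,-.24,.051))):print(n,proj(s,p).round(1))
hs=cv2.cvtColor(s["frame"],cv2.COLOR_RGB2HSV);m=(hs[...,2]<75).astype(np.uint8);q=proj(s,W(0,-.115,.085))[0].astype(int)
o=np.zeros_like(m);o[q[1]-45:q[1]+45,q[0]-20:q[0]+20]=m[q[1]-45:q[1]+45,q[0]-20:q[0]+20];e=rect(s,o,.085);print("rib",e,C(e[0]))
cv2.imwrite("pics/z.png",cv2.resize(s["frame"][120:400,60:520,::-1],None,fx=1.7,fy=1.7));print(r.sense()["clock"])
E
```

```text
changed (548, 472, 9, 8)
changed (145, 465, 40, 15)
changed (185, 457, 93, 23)
changed (201, 446, 42, 26)
changed (199, 446, 5, 5)
changed (235, 437, 7, 6)
changed (558, 436, 82, 44)
changed (218, 432, 13, 11)
changed (463, 428, 6, 8)
changed (284, 425, 8, 19)
changed (233, 424, 10, 10)
changed (188, 412, 41, 39)
changed (282, 409, 6, 10)
changed (234, 403, 65, 73)
changed (592, 375, 48, 60)
changed (620, 367, 20, 27)
changed (599, 339, 5, 7)
changed (379, 323, 261, 157)
changed (315, 291, 4, 5)
changed (301, 285, 7, 4)
changed (218, 268, 7, 3)
changed (316, 264, 12, 26)
changed (104, 231, 6, 5)
changed (401, 224, 36, 77)
changed (292, 205, 31, 79)
changed (253, 205, 19, 57)
changed (155, 191, 23, 58)
changed (231, 183, 94, 22)
post90 [[286.9 251. ]]
rib [[255.  231.5]]
lead [[316.  242.6]]
rib (array([0.54316504, 0.04003252]), (114.02485656738281, 8.05133056640625), -7.674980163574219) [-0.00085691 -0.1235491 ]
37.825
```

View pics/z.png

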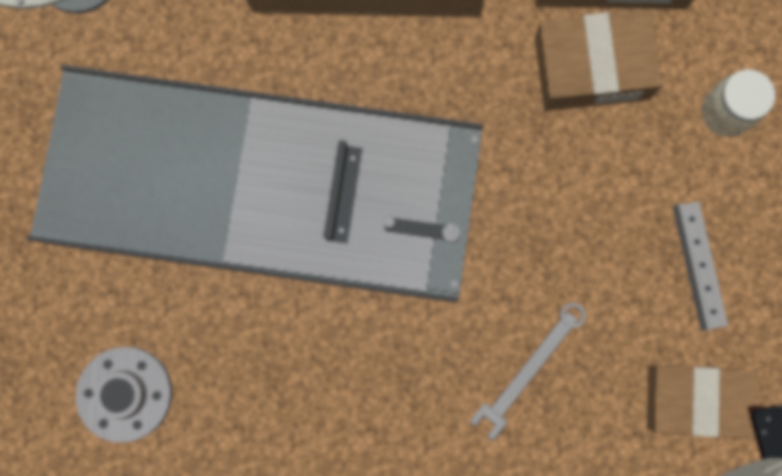

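```bash
python3 -c "
from station import r
r.hand_in();print(r.sense()['clock'])"
```

```text
the job is handed in; nothing more can be done
the job is handed in; nothing more can be done
```

The straightedge is in the case, flush against the wooden block, with the hatch shut and the latch swung over it. I handed the job in at about 38 s on the robot's clock.

- **Straightedge:** I laid it on the case floor the same way up and pushed it against the block with both open fingers until I felt about 10 N. From above, its centre was 20 mm from the block face, parallel to it within the measuring error, and 1.7 mm off centre along the block.
- **Hatch:** I pushed the rib until it stopped firmly at the shut position, reaching about 20 N. The last top view shows the leading edge at the end frame.
- **Latch:** I swung it until it stopped at about 91°, with about 18 N on the post. The last top view shows the arm over the hatch along the case's +y.
- **Other objects:** comparing the first and last top views shows no change at the angle, large carton, flange, wrench or jar. The arm's image overlapped carton2 in that comparison, so I judged it by eye, and it sits at the same pixels as before.

**One check disagreed:** the last colour mask put the rib at y = -123.5 mm instead of -115 mm. I put this down to the mask catching the rib's dark foot and side, since the push stop and the leading edge both agree with the hatch being shut.

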